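# Load a vial carrier and lock its cover with a snap ring

## Task

Stand every loose purple-capped vial on the bench in a pocket of the white carrier block. Then put the round cover over the stud and press it down until it sits level and fully home, and with the snap-ring pliers spread the snap ring by its two eyes, carry it over the stud's head and let it close into the groove above the cover's hub. Finally set the pliers back upright in their stand; the vials in the carton stay where they are, and do not shove the other things on the bench about.

Things in the scene. Friction and masses are not known exactly. Their poses are not given: they have to be found in the camera images.
- carrier: Fixed white block, 130 x 130 x 24 mm, with four round pockets at x, y = +-30 mm and a steel column on its centre. Origin: centre of its underside. Heights: shoulder 36 mm wide up to 56 mm; stud 28 mm wide to 85 mm; groove 25 mm wide to 93 mm; head 28 mm wide to 97 mm, tapering to 21 mm at the top, 103 mm.
- pocket1 (a point): Centre of the floor of pocket 1 of the carrier; the pocket is 30 mm wide and its mouth is 16 mm above this point.
- pocket2 (a point): Centre of the floor of pocket 2 of the carrier; the pocket is 30 mm wide and its mouth is 16 mm above this point.
- pocket3 (a point): Centre of the floor of pocket 3 of the carrier; the pocket is 30 mm wide and its mouth is 16 mm above this point.
- pocket4 (a point): Centre of the floor of pocket 4 of the carrier; the pocket is 30 mm wide and its mouth is 16 mm above this point.
- seat (a point): On the column's axis at shoulder height: where the cover's origin is when fully home. Two spring balls in the stud, 10 mm above this point at its +-y sides, 2 mm proud, hold the cover about 13 mm too high until it is pushed past them with 4 to 8 N; the rest of the way needs a few N.
- groove (a point): On the column's axis at the groove's lower end, level with the hub's top when the cover is home: where the ring's origin is when it lies in the groove. As the ring closes there it draws itself back to centre, so the tips should follow the eyes some 5 mm away from the stud while letting go.
- vial1: Glass vial with a white label and a purple cap, 24 mm wide, 45 mm tall, about 25 g. Origin: centre of its underside, z up along the vial. May be absent.
- vial2: Glass vial with a white label and a purple cap, 24 mm wide, 45 mm tall, about 25 g. Origin: centre of its underside, z up along the vial. May be absent.
- vial3: Glass vial with a white label and a purple cap, 24 mm wide, 45 mm tall, about 25 g. Origin: centre of its underside, z up along the vial. May be absent.
- vial4: Glass vial with a white label and a purple cap, 24 mm wide, 45 mm tall, about 25 g. Origin: centre of its underside, z up along the vial. May be absent.
- cover: Aluminium disc, 120 mm wide, 5 mm thick, with a hub on top, 39 mm wide, reaching 29 mm above the underside, and a bore 30.4 mm wide through both. 0.12 to 0.2 kg. Origin: centre of its underside, z up. Grip it by the hub from above.
- ring: Steel snap ring, 5 mm thick, 30 g, lying flat on a pedestal, its eyes overhanging. Origin: bore centre at the underside. +x points to the gap between the eyes; their centres lie at x = 19, y = +-16 mm when closed; holes 10 mm wide. Three noses (at -x and 45 degrees either side of +x) close to 12.2 mm from the centre. The eyes press 3 to 8 N on the tips: enough to carry it on them.
- pedestal: Fixed white pedestal on which the ring lies: 34 mm wide, 14 mm high, on a foot 60 mm wide and 3 mm high. Origin: centre of its underside.
- ring_arm_l (a joint): Opening of the ring's arm on its +y side, rad: 0 closed, at most 0.45; sprung shut; swings about x = -10.6, y = 10.6 mm of the ring. To pass the stud's head open both arms to about 0.3 (eyes then at x = 15, y = +-25 mm) and hold the ring so that the stud's axis lies 2 to 4 mm from the ring's origin towards the eyes.
- ring_arm_r (a joint): The same for the arm on the -y side (swings about x = -10.6, y = -10.6 mm).
- pliers: Snap-ring pliers, 0.16 kg, tips down. Grey housing 26 x 80 mm (x, y), 34 to 58 mm above the origin; above it two upright black grip plates, 20 mm wide, to 126 mm height, 66 mm over their outer faces (along y) when free; below it two square 5 mm tips, 36 mm long, at y = +-16.1 mm when free. Same both ways round. Origin: between the tips at their lower ends.
- grip_l (a joint): How far the pliers' +y grip plate is squeezed inwards, m: 0 to 0.0135. Squeezing the plates together moves each tip outwards by as much as its plate moves inwards. The spring needs 3 N at rest, 6 N at full squeeze, plus the ring's force. Carry the pliers with 1 to 2 mm of squeeze a side.
- grip_r (a joint): The same for the -y plate.
- stand: Fixed stand of the pliers: two white posts at y = +-38 mm, tops 42 mm above the table, on a plate 50 x 100 mm. The housing's underside rests on the posts, tips between them, inside lips 8 mm high with 2 mm of play in x and y. Squeeze the plates no more than 10 mm each while in it. Origin: centre of its underside.
- park (a point): Where the pliers' origin is when they stand in their stand (8 mm above the table; the pliers' y is along the stand's y).
Mind the look-alikes: they are no part of the job. Of the things that look like the cover, the middle-sized one is meant.

How it is judged:
On the way, in this order (a step that is already met when the one before it is completed fails the run):
1. every vial stands in a pocket of the carrier ((distance between vial1 and pocket1 below 0.006 m or distance between vial1 and pocket2 below 0.006 m or distance between vial1 and pocket3 below 0.006 m or distance between vial1 and pocket4 below 0.006 m) and angle between each of vial1, vial2, vial3, vial4's own z axis and vertical below 0.15 rad and (distance between vial2 and pocket1 below 0.006 m or distance between vial2 and pocket2 below 0.006 m or distance between vial2 and pocket3 below 0.006 m or distance between vial2 and pocket4 below 0.006 m) and (distance between vial3 and pocket1 below 0.006 m or distance between vial3 and pocket2 below 0.006 m or distance between vial3 and pocket3 below 0.006 m or distance between vial3 and pocket4 below 0.006 m) and (distance between vial4 and pocket1 below 0.006 m or distance between vial4 and pocket2 below 0.006 m or distance between vial4 and pocket3 below 0.006 m or distance between vial4 and pocket4 below 0.006 m)), for 0.2 s.
2. the cover is pressed level and home on the shoulder (distance between cover and seat below 0.0035 m and angle between cover's own z axis and vertical below 0.03 rad), for 0.3 s.
3. the plier tips spread the ring (both arms above 0.15 rad) (value of joint each of ring_arm_l, ring_arm_r above 0.15 rad and contact force between pliers and ring above 1 N and contact force between the fingers and ring below 0.5 N), for 0.1 s.
4. the ring has closed into the groove and the tips are clear of it (horizontal distance between ring and groove below 0.0025 m and distance between ring and groove below 0.005 m and angle between ring's own z axis and vertical below 0.08 rad and value of joint each of ring_arm_l, ring_arm_r below 0.12 rad and contact force between pliers and ring below 0.05 N), for 0.3 s.
At the end, for the whole second after the job is handed in: Every vial upright in a pocket (within 6 mm of its floor centre), the cover level (0.03 rad) and home (within 3.5 mm of the seat), the ring closed (arms below 0.12 rad) and level in the groove (centred within 2.5 mm), the pliers upright in their stand (within 8 mm), all at rest (all of step 1 and all of step 2 and all of step 4 and horizontal distance between pliers and park below 0.008 m and distance between pliers and park below 0.01 m and angle between pliers's own z axis and vertical below 0.1 rad and linear speed of each of cover, ring, pliers, vial1, vial2, vial3, vial4 below 0.02 m/s); the robot touches nothing.
It fails at once if a bystander on the bench was shoved more than 5 cm (distance of any of spray, tape, jar, beaker, notes from where it was at the start of the episode above 0.05 m).
Of vial1, vial2, vial3, vial4 only 2 to 4 are there at a start; the rules pass over those that are not, and their reading is None.
At some moment in a run one of cover may be knocked a few centimetres aside while the robot is not near it.
It also fails if it takes over 210 s, if anything falls off the work surface, if the arm or the gripper's body presses on something with over 40 N, if the wrist force passes 120 N, or if a joint passes its speed limit or range.

## Robot

A 7-joint arm with a two-finger parallel gripper is mounted at the origin on the work surface. World frame = base frame: x ahead of the robot, y to its left, z up, the work surface at z = 0. Lengths are in m, angles in rad, forces in N, time in s.
With the tool pointing down it reaches from about 0.35 to 0.9 m from the base axis. Payload 19.9 kg.
Tool frame: the origin (TCP) lies at the very end of the fingers, on their centre line; the grasp point (between the pads) lies manip.grip_point_offset behind it (manip.grip_point_offset is the distance from the TCP to the grasp point, in m); z points along the fingers, y is the line along which they close (so a half turn about z gives the same grasp; the last joint's range is limited). The gripper opens to 94 mm and grips with 3 to 60 N. Pads are 16 mm wide; open, the fingers measure 119 mm over their backs; the gripper's body (75 mm by 177 mm) begins 78 mm behind the grasp point.
Start: joints at [-1.222, 0.417, -0.01, 1.614, 0.005, 1.111, -0.053], TCP at [0.237, 0.578, 0.205] pointing down, gripper open.
Joint ranges: [-2.81, 2.81], [-0.39, 2.02], [-1.27, 1.25], [0.06, 2.57], [-1.19, 4.33], [0.19, 2], [-2.82, 2.82]. Speed limits (rad/s): [1.89, 1.89, 2.39, 2.39, 3.01, 3.01, 3.01].

## Interface

Orientations are given as a unit quaternion [w, x, y, z].
In Python, from plant import manip, read_camera gives the robot as it stands. The module is installed in compiled form; this text tells all that it offers. Calls block until the motion is done:
- manip.move_pose(position, orientation): joint-space move of the TCP to a pose.
- manip.move_linear(position, orientation=None, velocity=0.15, until_force=None): straight line of the TCP; orientation=None keeps the orientation; velocity is the mean speed in m/s. With until_force (N) it stops when the force on the tool has changed by that much, and returns True; else False.
- manip.move_joints(angles): joint-space move.
- manip.set_gripper(opening, force=None): finger opening in m; force is the grip in N (None keeps the last); returns when the fingers have stopped.
- manip.dwell(seconds).
- manip.inverse_kinematics(position, orientation): joint angles nearest the present ones, or None.
- manip.read_state(): the state.
- read_camera(name): name is "scene" or "side" or "wrist"; returns a dict with "img" (400x640x3 uint8, red, green, blue), "fov_y" (degrees; the focal length in pixels is half the picture's height over the tangent of half this angle, whatever the lens; pixels are square), "cx", "cy" (the principal point, pixels), "T" (4x4, takes a point from camera to world coordinates); the wrist camera has in their place "mount" (4x4, takes a point from camera to tool coordinates, whose origin is the TCP and whose axes are the flange's). Camera axes: x right, y down, z forward; pixel columns grow to the right and rows downward; lengths in m; the calibration is good to about 2 mm. A picture is of the moment at which its call begins: read the wrist's pose just before it. There is no depth.
A pose or a line that the arm cannot do raises manip.Unreachable and nothing moves.
- manip.hand_in(): hands the job in; it is judged then, once.
The state is a dict: "time_s": time; "qpos": joint angles; "joint_vel": joint speeds; "joint_torque": joint torques, N m; "tool_pos": TCP position; "ee_rot": TCP orientation; "contact_force": force on the tool from outside, world axes, zero at the start; "wrist_torque": the same for the moment, N m; "grip_width": finger opening in m; "grasp_force": force on a finger pad.
Only numpy, scipy, OpenCV 4.12 (cv2) and the standard library are available. Lean on these libraries where they do the work, as an engineer would, in place of code of your own. Each camera call takes 0.05 s, during which the arm holds its last target. There are 200 camera calls.

## Working session

There is one attempt and no reset: what is moved stays moved. The work goes in short steps, each a Python script; the robot and the scene stay as the last script left them, time stands still between calls to the robot, and variables do not carry over. Pictures are saved under pics/ and viewed, at most 14 in all, crops included, and the job is handed in when it is done.

```bash
mkdir -p pics; ls; python3 - <<'E'
from plant import manip, read_camera
import cv2, numpy as np
for n in ("scene","side","wrist"):
    c=read_camera(n); cv2.imwrite(f"pics/{n}0.png",c["img"][:,:,::-1])
    print(n,c["fov_y"],c["cx"],c["cy"],np.round(c.get("T",c.get("mount")),4).tolist())
s=manip.read_state(); print(s, manip.grip_point_offset)
E
```

```text
pics
scene 54.05113132770835 324.9075155091308 196.63551608841055 [[-0.6834, 0.5653, -0.4619, 0.8377], [0.7299, 0.5202, -0.4433, 0.4006], [-0.0103, -0.6401, -0.7682, 0.7931], [0.0, 0.0, 0.0, 1.0]]
side 57.82676417256707 314.4751617984102 194.95657289399117 [[0.9933, -0.0428, 0.1073, 0.2953], [-0.1133, -0.5436, 0.8316, -0.8636], [0.0228, -0.8382, -0.5448, 0.6354], [0.0, 0.0, 0.0, 1.0]]
wrist 63.96793397640609 324.2916422746012 199.8384881258075 [[-0.0, -0.9576, -0.2882, 0.0841], [1.0, -0.0001, 0.0001, -0.001], [-0.0001, -0.2882, 0.9576, -0.1797], [0.0, 0.0, 0.0, 1.0]]
{'time_s': 0.15, 'qpos': array([-1.22252088,  0.41782618, -0.01033148,  1.61399345,  0.00467727,
        1.11073259, -0.05300243]), 'joint_vel': array([-2.27996577e-06, -2.07018425e-03, -5.82254300e-04, -2.91456927e-03,
       -1.94357099e-03,  5.03392832e-04, -9.11881908e-04]), 'joint_torque': array([ 5.33286639e-04, -8.51535130e+01,  6.38902411e-01, -4.26127410e+01,
       -4.88319201e-02,  1.73356372e-02,  1.82318986e-04]), 'tool_pos': array([0.23736659, 0.57786685, 0.20499337]), 'ee_rot': array([-6.77120241e-05,  1.93646072e-01,  9.81071343e-01, -4.62780894e-04]), 'contact_force': array([-0.00696157,  0.75253629,  0.127645  ]), 'wrist_torque': array([ 0.04290696,  0.00805537, -0.03374994]), 'grasp_force': 0.0, 'grip_width': 0.09401866738653848} 0.0188
```

View pics/scene0.png

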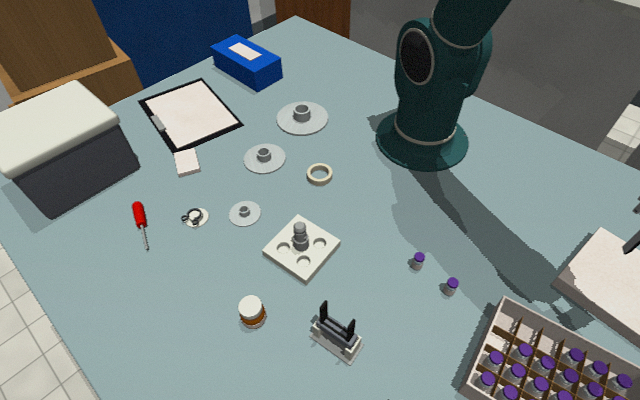

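View pics/side0.png

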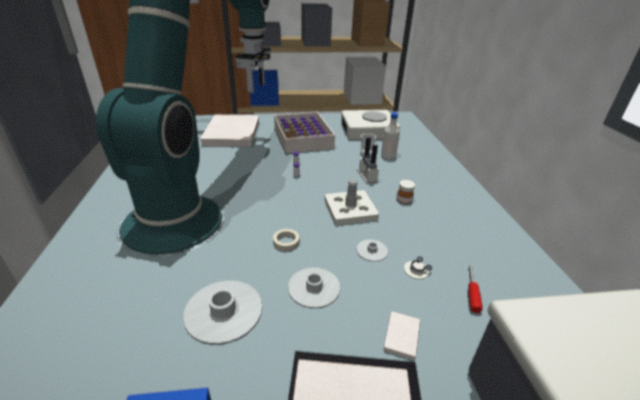

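```bash
cat > h.py <<'E'
from plant import manip, read_camera
import cv2, numpy as np
from scipy.spatial.transform import Rotation as R
def rot(q): return R.from_quat([q[1],q[2],q[3],q[0]])
def down(yaw):
    """tool z down, tool y axis (closing line) at angle yaw in world"""
    y=np.array([np.cos(yaw),np.sin(yaw),0]); z=np.array([0,0,-1.]); x=np.cross(y,z)
    q=R.from_matrix(np.c_[x,y,z]).as_quat(); return [q[3],q[0],q[1],q[2]]
def cam(name,save=None):
    s=manip.read_state() if name=="wrist" else None
    c=read_camera(name); T=c.get("T")
    if T is None:
        P=np.eye(4); P[:3,:3]=rot(s["ee_rot"]).as_matrix(); P[:3,3]=s["tool_pos"]; T=P@c["mount"]
    c["W"]=np.array(T); c["f"]=200/np.tan(np.radians(c["fov_y"])/2)
    c["bgr"]=np.ascontiguousarray(c["img"][:,:,::-1]); c["hsv"]=cv2.cvtColor(c["bgr"],cv2.COLOR_BGR2HSV)
    if save: cv2.imwrite(f"pics/{save}.png",c["bgr"])
    return c
def ray(c,u,v):
    d=c["W"][:3,:3]@np.array([(u-c["cx"])/c["f"],(v-c["cy"])/c["f"],1]); return c["W"][:3,3],d/np.linalg.norm(d)
def onplane(c,u,v,z):
    o,d=ray(c,u,v); return o+d*(z-o[2])/d[2]
def project(c,p):
    q=np.linalg.inv(c["W"])@np.append(p,1); return np.array([c["cx"]+c["f"]*q[0]/q[2],c["cy"]+c["f"]*q[1]/q[2]])
def tri(views):
    A=np.zeros((3,3)); b=np.zeros(3)
    for c,u,v in views:
        o,d=ray(c,u,v); M=np.eye(3)-np.outer(d,d); A+=M; b+=M@o
    return np.linalg.solve(A,b)
def blobs(mask,amin=20,amax=1e9):
    n,l,st,ce=cv2.connectedComponentsWithStats(mask.astype(np.uint8))
    return [(int(st[i,4]),np.round(ce[i],1),st[i,:4]) for i in range(1,n) if amin<=st[i,4]<=amax]
E
python3 - <<'E'
from h import *
s=cam("scene"); d=cam("side")
for n,u,v,z in [("vA",419,257,.045),("vB",452,283,.045),("big",302,106,.03),("mid",264,150,.03),("small",244,208,.02),("ring",195,214,.015),("stud",300,225,.103),("pl",337,322,.06),("jar",251,303,.05),("tape",319,172,.015),("carton",500,330,.05)]:
    p=onplane(s,u,v,z); print(n,p.round(3),"side px",project(d,p).round(0))
m=lambda c:(abs(c["hsv"][:,:,0].astype(int)-137)<12)&(c["hsv"][:,:,1]>90)&(c["hsv"][:,:,2]>50)
for c in(s,d):print([(a,list(x)) for a,x,_ in blobs(m(c),4)])
for u,v,z in [(296,163,.02),(390,140,.06),(298,155,.045)]: print(onplane(d,u,v,z).round(3))
E
```

```text
vA [0.374 0.239 0.045] side px [297. 164.]
vB [0.38  0.325 0.045] side px [297. 152.]
big [ 0.157 -0.346  0.03 ] side px [213. 308.]
mid [ 0.37  -0.283  0.03 ] side px [312. 278.]
small [ 0.538 -0.17   0.02 ] side px [372. 244.]
ring [ 0.631 -0.249  0.015] side px [417. 265.]
stud [0.518 0.017 0.103] side px [352. 180.]
pl [0.61  0.209 0.06 ] side px [367. 162.]
jar [0.696 0.053 0.05 ] side px [405. 187.]
tape [ 0.317 -0.12   0.015] side px [285. 238.]
carton [0.406 0.445 0.05 ] side px [301. 137.]
[(81, [np.float64(419.2), np.float64(256.6)]), (95, [np.float64(452.4), np.float64(282.2)]), (140, [np.float64(525.5), np.float64(349.4)]), (140, [np.float64(576.5), np.float64(354.2)]), (143, [np.float64(496.0), np.float64(357.1)]), (148, [np.float64(547.6), np.float64(362.0)]), (157, [np.float64(600.2), np.float64(367.3)]), (155, [np.float64(518.0), np.float64(370.0)]), (159, [np.float64(571.0), np.float64(375.2)]), (155, [np.float64(487.5), np.float64(378.0)]), (155, [np.float64(624.6), np.float64(380.5)]), (164, [np.float64(540.9), np.float64(383.4)]), (166, [np.float64(595.0), np.float64(388.8)]), (169, [np.float64(510.3), np.float64(391.9)]), (116, [np.float64(564.2), np.float64(395.2)]), (39, [np.float64(618.3), np.float64(397.8)]), (6, [np.float64(531.5), np.float64(399.0)])]
[(73, [np.float64(307.5), np.float64(125.8)]), (69, [np.float64(317.2), np.float64(124.6)]), (32, [np.float64(284.5), np.float64(123.2)]), (61, [np.float64(296.8), np.float64(125.8)]), (12, [np.float64(295.5), np.float64(153.0)]), (16, [np.float64(296.0), np.float64(164.5)])]
[0.374 0.291 0.02 ]
[0.743 0.377 0.06 ]
[0.382 0.304 0.045]
```

```bash
python3 - <<'E'
from h import *
for i,(x,y,z) in enumerate([(.46,.27,.30),(.52,.0,.25),(.52,-.24,.25)]):
    manip.move_pose([x,y,z],down(0)); manip.dwell(.2)
    c=cam("wrist",f"w{i}"); print(manip.read_state()["time_s"],manip.read_state()["qpos"].round(2))
    np.savez(f"w{i}.npz",**{k:c[k] for k in("bgr","hsv","W","f","cx","cy")})
a=[cv2.imread(f"pics/w{i}.png") for i in range(3)]
cv2.imwrite("pics/mosaic.png",cv2.resize(np.vstack([np.hstack(a[:2]),np.hstack([a[2],a[2]*0])]),(800,500),interpolation=cv2.INTER_AREA))
E
```

```text
1.9583 [-0.91  0.18  0.37  1.73 -0.07  1.25 -0.52]
3.2917 [-0.56  0.21  0.58  1.84 -0.12  1.14  0.06]
4.4917 [-0.18  0.34  0.71  1.71 -0.24  1.17  0.59]
```

View pics/mosaic.png

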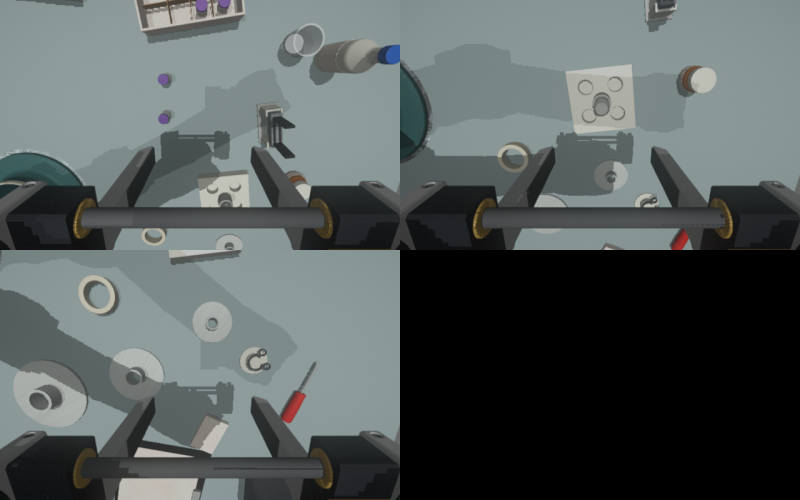

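```bash
cat > shots.py <<'E'
from h import *
import sys
def shot(name,x,y,z,yaw):
    manip.move_pose([x,y,z],down(yaw)); manip.dwell(.25)
    c=cam("wrist",name); np.savez(name+".npz",**{k:c[k] for k in("bgr","hsv","W","f","cx","cy")})
    return c
E
python3 - <<'E'
from shots import *
P=dict(mid=(.37,-.283,.2),ring=(.631,-.249,.2),car=(.518,.017,.24),pl=(.61,.209,.30))
s0=None
for k in ("mid","ring","car","pl"):
    x,y,z=P[k]
    for t,yaw in (("a",np.pi/2),("b",-np.pi/2)):
        try: shot(k+t,x,y,z,yaw)
        except manip.Unreachable as e: print(k,t,"unreach")
print(manip.read_state()["time_s"],manip.read_state()["qpos"].round(2))
import glob
n=[k+t for k in P for t in "ab"]
a=[cv2.resize(cv2.imread(f"pics/{k}.png") if glob.glob(f"pics/{k}.png") else np.zeros((400,640,3),np.uint8),(400,250),interpolation=cv2.INTER_AREA)[:,60:340] for k in n]
a=[cv2.resize(x,(224,200)) for x in a]
cv2.imwrite("pics/m2.png",np.vstack([np.hstack(a[:3]),np.hstack(a[3:6]),np.hstack(a[6:]+[a[0]*0])]))
E
```

```text
14.7083 [-1.07  0.59  1.08  1.47 -0.52  1.4  -1.54]
```

View pics/m2.png

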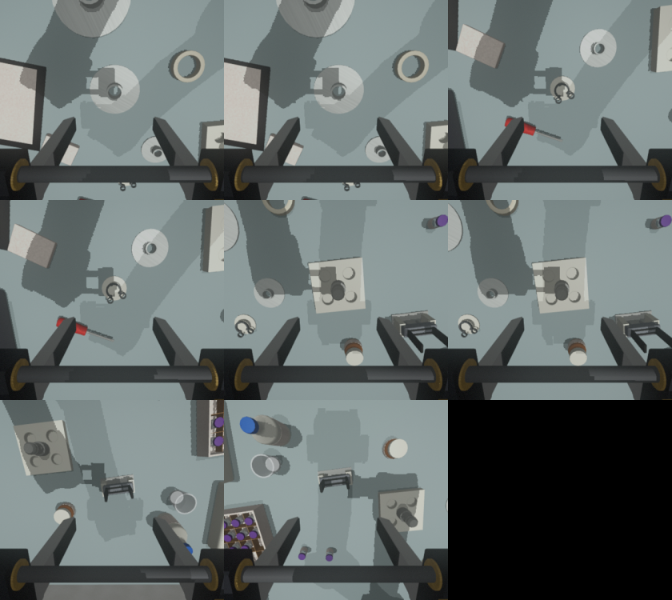

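```bash
python3 - <<'E'
from shots import *
for k,(x,y,z) in dict(ring=(.631,-.249,.2),car=(.518,.017,.24)).items():
    c=shot(k+"a",x,y,z,np.pi/2)
    q=manip.read_state()["qpos"]; q[6]+= -np.pi if q[6]>0 else np.pi
    manip.move_joints(q); manip.dwell(.25)
    c=cam("wrist",k+"b"); np.savez(k+"b.npz",**{j:c[j] for j in("bgr","hsv","W","f","cx","cy")})
print(manip.read_state()["time_s"])
def ld(n): return dict(np.load(n+".npz"))
out=[]
for n,pt,h in (("cara",(.518,.017,.05),90),("carb",(.518,.017,.05),90),("ringa",(.631,-.249,.015),50),("ringb",(.631,-.249,.015),50)):
    c=ld(n); u,v=project(c,np.array(pt)).astype(int); cr=c["bgr"][max(v-h,0):v+h,max(u-h,0):u+h]; print(n,u-h,v-h,"scale",400/(2*h))
    out.append(cv2.resize(cr,(400,300) if 0 else (300,300),interpolation=cv2.INTER_CUBIC))
    if "car" in n:
        print("hsv bench/white",c["hsv"][v-h,u-h],c["hsv"][v,u+40],c["hsv"][v+40,u])
cv2.imwrite("pics/m3.png",np.vstack([np.hstack(out[:2]),np.hstack(out[2:])]))
E
```

```text
26.7833
cara 235 88 scale 2.2222222222222223
hsv bench/white [ 88  28 119] [ 43   9 198] [ 36  14 177]
carb 233 87 scale 2.2222222222222223
hsv bench/white [ 90  23 156] [ 40  15 104] [ 30  12 177]
ringa 274 129 scale 4.0
ringb 273 128 scale 4.0
```

View pics/m3.png

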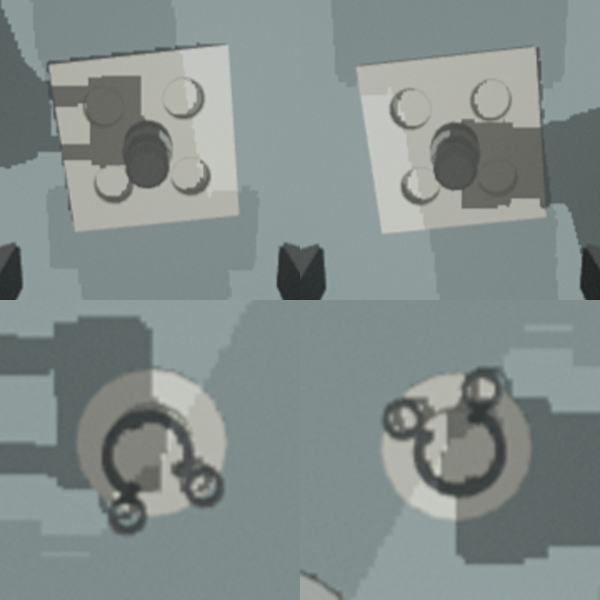

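```bash
python3 - <<'E'
from shots import *
def ld(n): return dict(np.load(n+".npz"))
for n in ("cara","carb"):
    c=ld(n); b=c["bgr"].astype(int); m=((b[:,:,2]-b[:,:,0])>=4)
    u,v=project(c,np.array((.518,.017,.024))).astype(int)
    roi=np.zeros_like(m); roi[v-85:v+75,u-85:u+85]=1
    mm=cv2.morphologyEx((m&roi).astype(np.uint8),cv2.MORPH_OPEN,np.ones((3,3)))
    cs,_=cv2.findContours(mm,cv2.RETR_EXTERNAL,cv2.CHAIN_APPROX_NONE)
    h=cv2.convexHull(max(cs,key=cv2.contourArea))[:,0]
    w=np.array([onplane(c,x,y,.024)[:2] for x,y in h])
    r=cv2.minAreaRect((w*1000).astype(np.float32)); print(n,r)
    ap=cv2.approxPolyDP(h,6,True)[:,0]; W=np.array([onplane(c,x,y,.024)[:2] for x,y in ap]); print(W.round(4).tolist(), W.mean(0).round(4) if len(W)==4 else len(W))
    # stud top: dark column head
    g=cv2.cvtColor(c["bgr"],cv2.COLOR_BGR2GRAY); us,vs=project(c,np.array((.518,.017,.103))).astype(int)
    print("stud px",us,vs,g[vs-12:vs+13:3,us-15:us+16:3].tolist())
# ring close
P=(.625,-.25,.13)
shot("rca",*P,np.pi/2); q=manip.read_state()["qpos"]; q[6]+= -np.pi if q[6]>0 else np.pi
manip.move_joints(q); manip.dwell(.25)
c=cam("wrist","rcb"); np.savez("rcb.npz",**{j:c[j] for j in("bgr","hsv","W","f","cx","cy")})
print(manip.read_state()["time_s"])
out=[]
for n in("rca","rcb"):
    c=ld(n); u,v=project(c,np.array((.631,-.249,.015))).astype(int); out.append(cv2.resize(c["bgr"][v-70:v+70,u-70:u+70],(400,400),interpolation=cv2.INTER_CUBIC))
cv2.imwrite("pics/m4.png",np.hstack(out))
E
```

```text
cara ((517.3395385742188, 14.443077087402344), (130.37158203125, 130.09901428222656), 6.001181602478027)
[[0.4502, 0.0372], [0.5277, 0.079], [0.5747, 0.085], [0.5873, -0.0426], [0.4607, -0.0556]] 5
stud px 325 189 [[82, 76, 80, 80, 81, 82, 83, 83, 81, 144, 180], [79, 80, 81, 83, 86, 83, 80, 80, 85, 125, 179], [78, 78, 84, 83, 86, 87, 85, 83, 80, 149, 179], [87, 82, 84, 85, 85, 84, 87, 87, 79, 177, 173], [119, 80, 86, 86, 85, 85, 87, 85, 78, 177, 178], [154, 80, 85, 87, 85, 85, 84, 84, 79, 173, 179], [177, 75, 86, 86, 85, 85, 85, 81, 136, 165, 178], [169, 104, 98, 82, 85, 82, 79, 135, 179, 172, 157], [138, 102, 178, 169, 160, 160, 178, 178, 178, 177, 145]]
carb ((518.2447509765625, 14.287403106689453), (130.01092529296875, 129.638916015625), 6.1519060134887695)
[[0.5891, -0.041], [0.4611, -0.0557], [0.4485, 0.0719], [0.5751, 0.0852]] [0.5184 0.0151]
stud px 323 189 [[178, 149, 126, 84, 80, 81, 80, 81, 83, 82, 79], [179, 150, 105, 84, 81, 84, 85, 81, 82, 79, 76], [178, 152, 88, 82, 85, 88, 85, 84, 86, 79, 80], [177, 178, 82, 86, 86, 85, 84, 87, 88, 82, 79], [177, 172, 81, 84, 85, 85, 84, 87, 84, 84, 79], [177, 177, 85, 87, 86, 85, 85, 86, 84, 85, 83], [177, 177, 158, 79, 87, 86, 85, 84, 85, 77, 104], [176, 177, 176, 146, 79, 86, 85, 84, 78, 100, 104], [177, 176, 172, 169, 176, 155, 156, 150, 105, 105, 105]]
32.875
```

View pics/m4.png

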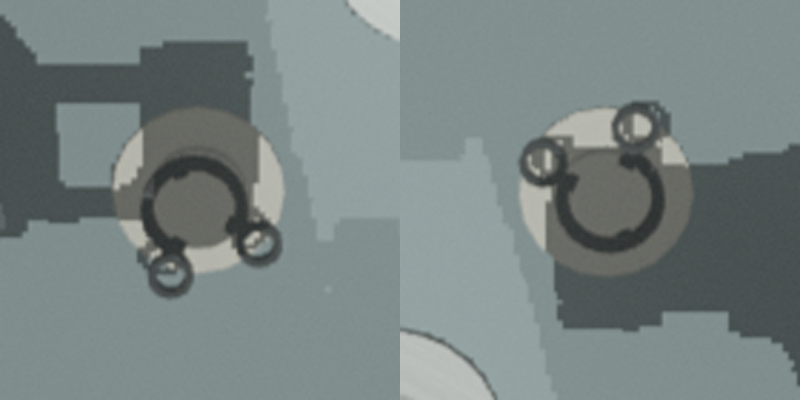

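```bash
python3 - <<'E'
from shots import *
def ld(n): return dict(np.load(n+".npz"))
res=[]
for n,E in(("rca",[(170,272),(258,243)]),("rcb",[(144,161),(237,126)])):
    c=ld(n); u,v=project(c,np.array((.631,-.249,.015))).astype(int)
    g=cv2.cvtColor(c["bgr"],cv2.COLOR_BGR2GRAY)[v-70:v+70,u-70:u+70]
    G=cv2.resize(g,None,fx=4,fy=4,interpolation=cv2.INTER_CUBIC)
    for th in (62,70,76):
        cs,hi=cv2.findContours((G<th).astype(np.uint8),cv2.RETR_CCOMP,cv2.CHAIN_APPROX_NONE)
        o=[]
        for e in E:
            e4=np.array(e)*1.4
            best=[k for k in cs if 100<len(k)<400 and np.linalg.norm(cv2.minEnclosingCircle(k)[0]-e4)<12]
            for k in best:
                (x,y),r=cv2.minEnclosingCircle(k); el=cv2.fitEllipse(k)
                p=onplane(c,(el[0][0]+.5)/4-.5+u-70,(el[0][1]+.5)/4-.5+v-70,.0165); print(n,th,p[:2].round(4),"axes px",np.round(np.array(el[1])/4,1))
    # pedestal foot ellipse: warm colour mask
    b=c["bgr"].astype(int); m=((b[:,:,2]-b[:,:,0])>=4).astype(np.uint8)[v-70:v+70,u-70:u+70]
    cs,_=cv2.findContours(cv2.morphologyEx(m,cv2.MORPH_CLOSE,np.ones((15,15))),cv2.RETR_EXTERNAL,cv2.CHAIN_APPROX_NONE)
    el=cv2.fitEllipse(max(cs,key=cv2.contourArea)); print("foot",onplane(c,el[0][0]+u-70,el[0][1]+v-70,.003)[:2].round(4),el[1])
E
```

```text
foot [ 0.6298 -0.2504] (55.313621520996094, 58.032630920410156)
foot [ 0.6316 -0.2504] (56.570579528808594, 58.0767822265625)
```

```bash
python3 - <<'E'
from shots import *
def ld(n): return dict(np.load(n+".npz"))
for n,E in(("rca",[(170,272),(258,243)]),("rcb",[(144,161),(237,126)])):
    c=ld(n); u,v=project(c,np.array((.631,-.249,.015))).astype(int)
    g=cv2.cvtColor(c["bgr"],cv2.COLOR_BGR2GRAY)
    for e in E:
        x,y=np.array(e)*.35+[u-70,v-70]; print(n,"hand",onplane(c,x,y,.0165)[:2].round(4))
        xi,yi=int(round(x)),int(round(y)); w=g[yi-11:yi+12,xi-11:xi+12]
        G=cv2.resize(w,None,fx=8,fy=8,interpolation=cv2.INTER_CUBIC)
        cir=cv2.HoughCircles(cv2.GaussianBlur(G,(9,9),0),cv2.HOUGH_GRADIENT,1,200,param1=60,param2=8,minRadius=48,maxRadius=72)
        if cir is not None:
            a=cir[0,0]; print("  outer",a, onplane(c,(a[0]+.5)/8-.5+xi-11,(a[1]+.5)/8-.5+yi-11,.019)[:2].round(4))
        # dark annulus centroid (filled hull)
        for th in (60,70,80):
            print("  th",th,(w<th).sum(),end="")
        print()
E
```

```text
rca hand [ 0.6558 -0.2595]
  outer [77.5 95.5 71.4] [ 0.6551 -0.2606]
  th 60 44  th 70 64  th 80 126
rca hand [ 0.6453 -0.2295]
  outer [76.5 72.5 64. ] [ 0.6419 -0.2318]
  th 60 67  th 70 97  th 80 139
rcb hand [ 0.645  -0.2304]
  outer [ 88.5 102.5  60.7] [ 0.6446 -0.2299]
  th 60 50  th 70 76  th 80 118
rcb hand [ 0.6566 -0.2607]
  outer [67.5 89.5 58.3] [ 0.6573 -0.2579]
  th 60 9  th 70 22  th 80 85
```

```bash
cat > const.py <<'E'
import numpy as np
C=np.array([.5178,.0144]); CA=np.radians(6.08)
def pocket(phi): return C+.030*np.sqrt(2)*np.array([np.cos(phi),np.sin(phi)])
E
python3 - <<'E'
from shots import *
from const import *
manip.set_gripper(.094,15)
pur=lambda c:((abs(c["hsv"][:,:,0].astype(int)-137)<14)&(c["hsv"][:,:,1]>80)&(c["hsv"][:,:,2]>40))
c=shot("vials",.377,.282,.2,0); 
W=[]
for a,ce,st in blobs(pur(c),60):
    p=onplane(c,ce[0],ce[1],.043); print(a,ce,p.round(4))
    if p[1]<.37: W.append(p[:2])
W=sorted(W,key=lambda p:p[1]); assert len(W)==2
print(C)
for p,phi in zip(W,(CA+np.pi*.75,CA+np.pi*.25)):
    t=pocket(phi); qd=down(0); qt=down(phi+np.pi/2)
    manip.move_pose([*p,.13],qd); manip.move_linear([*p,.019],velocity=.12)
    manip.set_gripper(.0,12); manip.dwell(.2)
    s=manip.read_state(); print("grip",s["grip_width"],s["grasp_force"],s["time_s"])
    manip.move_linear([*p,.17]); manip.move_pose([*t,.17],qt)
    manip.move_linear([*t,.050],velocity=.12); hit=manip.move_linear([*t,.028],velocity=.03,until_force=4); print(hit,manip.read_state()["tool_pos"].round(4),t)
    manip.set_gripper(.045); manip.dwell(.15); manip.move_linear([*t,.17])
c=shot("cv",C[0],C[1],.26,np.pi/2)
for a,ce,st in blobs(pur(c),60):
    print(a,onplane(c,ce[0],ce[1],.052).round(4))
print(manip.read_state()["time_s"])
cv2.imwrite("pics/cvc.png",cv2.resize(c["bgr"][80:300,200:450],None,fx=2,fy=2))
E
```

```text
364 [321.9 144.5] [0.3746 0.3242 0.043 ]
308 [318.  222.6] [0.37   0.2373 0.043 ]
[0.5178 0.0144]
grip 0.02365307700163364 11.9992133975029 38.2833
False [0.4849 0.0411 0.0281] [0.48479124 0.04105374]
grip 0.02389511753138665 12.001231759786606 47.7833
False [0.5445 0.0475 0.0281] [0.54445374 0.04740876]
253 [0.4849 0.0395 0.052 ]
224 [0.5431 0.0458 0.052 ]
56.4083
```

View pics/cvc.png

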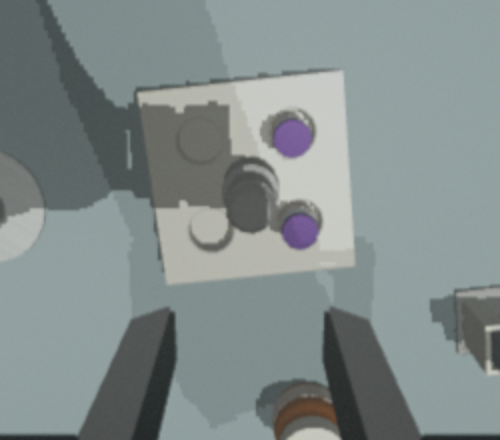

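```bash
python3 - <<'E'
from shots import *
c=shot("mid2",.37,-.283,.2,0); print(manip.read_state()["time_s"])
u,v=project(c,np.array((.37,-.283,.02))).astype(int); print(u,v)
b=c["bgr"].astype(int); d=b[:,:,2]-b[:,:,0]
for dx in range(-90,91,12): print(dx,b[v,u+dx].tolist(),b[v+30,u+dx].tolist())
m=(d>=-9).astype(np.uint8); m=cv2.morphologyEx(m,cv2.MORPH_CLOSE,np.ones((9,9)));m=cv2.morphologyEx(m,cv2.MORPH_OPEN,np.ones((5,5)))
cs,_=cv2.findContours(m,cv2.RETR_EXTERNAL,cv2.CHAIN_APPROX_NONE)
for k in cs:
    if cv2.contourArea(k)>1500:
        e=cv2.fitEllipse(cv2.convexHull(k)); w=np.array([onplane(c,*p,.005)[:2] for p in cv2.convexHull(k)[:,0]])
        print(cv2.contourArea(k),e,onplane(c,*e[0],.005).round(4),w.min(0),w.max(0))
cv2.imwrite("pics/mid2c.png",np.hstack([c["bgr"][:320,150:500],cv2.cvtColor(m*255,cv2.COLOR_GRAY2BGR)[:320,150:500]]))
E
```

```text
57.9833
323 179
-90 [157, 159, 144] [157, 158, 143]
-78 [158, 157, 144] [157, 158, 144]
-66 [157, 157, 143] [157, 157, 143]
-54 [158, 157, 143] [157, 157, 143]
-42 [180, 183, 179] [157, 156, 142]
-30 [183, 186, 182] [178, 181, 176]
-18 [181, 184, 179] [172, 176, 171]
-6 [141, 141, 129] [179, 181, 177]
6 [140, 140, 127] [175, 179, 174]
18 [153, 157, 152] [178, 181, 176]
30 [157, 161, 156] [172, 177, 172]
42 [157, 161, 156] [157, 157, 142]
54 [148, 151, 143] [140, 140, 125]
66 [140, 140, 126] [137, 138, 124]
78 [137, 138, 124] [139, 139, 126]
90 [139, 139, 125] [139, 139, 125]
2282.5 ((618.3072509765625, 226.23377990722656), (35.876731872558594, 120.96937561035156), 37.535240173339844) [ 0.7391 -0.3458  0.005 ] [ 0.69925948 -0.40129178] [ 0.76528336 -0.2888173 ]
2405.0 ((553.1596069335938, 148.8982696533203), (53.005027770996094, 70.1065902709961), 75.54449462890625) [ 0.6373 -0.2494  0.005 ] [ 0.59825791 -0.27923804] [ 0.67547395 -0.21994647]
4646.5 ((478.0287780761719, 75.06378936767578), (72.06059265136719, 83.93069458007812), 36.037994384765625) [ 0.5384 -0.169   0.005 ] [ 0.4972385 -0.2102127] [ 0.57976536 -0.12940226]
3699.0 ((272.2305603027344, 19.220796585083008), (69.96046447753906, 90.63046264648438), 168.7883758544922) [ 0.3157 -0.1149  0.005 ] [ 0.27865868 -0.15823223] [ 0.3520834  -0.09717993]
112464.5 ((234.12570190429688, 290.266357421875), (419.0649719238281, 967.0817260742188), 115.91259765625) [ 0.2503 -0.4382  0.005 ] [-0.11649189 -0.62541   ] [ 0.84426646 -0.09760994]
```

View pics/mid2c.png

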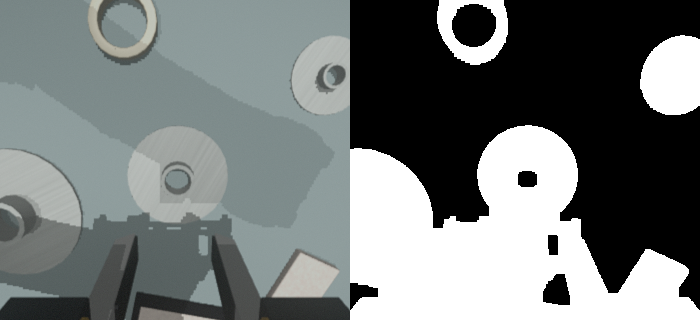

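```bash
python3 - <<'E'
from shots import *
from const import *
c=dict(np.load("mid2.npz")); p=onplane(c,328,174,.005)[:2]; h=onplane(c,328,177,.029)[:2]; print(p,h)
p=(p+h)/2
manip.set_gripper(.08,10)
manip.move_pose([*p,.10],down(0))
hit=manip.move_linear([*p,.0068],velocity=.08,until_force=6); print(hit,manip.read_state()["tool_pos"])
manip.set_gripper(0,5); print(manip.read_state()["grip_width"]); manip.set_gripper(.06)
manip.move_linear([*p,.05]); manip.move_pose([*p,.05],down(np.pi/2)); manip.move_linear([*p,.0068],velocity=.08,until_force=6)
manip.set_gripper(0,40); manip.dwell(.3)
s=manip.read_state(); print(s["grip_width"],s["grasp_force"],s["tool_pos"],s["contact_force"],s["time_s"])
E
```

```text
[ 0.37485301 -0.27967118] [ 0.37457608 -0.27793625]
False [ 0.37494262 -0.27897976  0.00718438]
0.0398779431147254
0.03910360856391421 40.971056307244 [ 0.37435147 -0.27890686  0.00528641] [-0.49658163 -3.74026115  7.15349256] 64.8
```

```bash
python3 - <<'E'
from shots import *
from const import *
p=manip.read_state()["tool_pos"]
manip.move_linear([p[0],p[1],.22]); manip.dwell(.1)
s=manip.read_state(); print("held",s["grip_width"],s["contact_force"].round(2),(rot(s["ee_rot"]).as_matrix()).round(3).tolist())
t=C-[.0005,0]
manip.move_pose([*t,.22],down(np.pi/2)); manip.move_linear([*t,.125],velocity=.12)
for z in (.095,.085,.079):
    hit=manip.move_linear([*t,z],velocity=.03,until_force=6); s=manip.read_state(); print(z,hit,s["tool_pos"].round(4),s["contact_force"].round(2))
    if hit: break
print(s["time_s"])
E
```

```text
held 0.038553370674003835 [ 0.71  0.12 -2.06] [[-1.0, -0.0, -0.002], [-0.0, 1.0, 0.003], [0.002, 0.003, -1.0]]
0.095 False [0.5174 0.0144 0.0951] [-0.06  0.15 -1.25]
0.085 False [0.5172 0.0145 0.0849] [-0.32  0.05 -1.32]
0.079 False [0.5172 0.0144 0.0788] [ 0.9  -0.78 -2.41]
70.65
```

```bash
python3 - <<'E'
from shots import *
from const import *
p=manip.read_state()["tool_pos"]; t=C-[.0005,0]
for z in (.070,.064,.058):
    hit=manip.move_linear([*t,z],velocity=.02,until_force=22); s=manip.read_state(); print(z,hit,s["tool_pos"].round(4),s["contact_force"].round(2),s["grip_width"])
    if hit: break
manip.dwell(.4); s=manip.read_state(); print(s["tool_pos"].round(4),s["contact_force"].round(2))
manip.set_gripper(.06); manip.dwell(.3); s=manip.read_state(); print(s["tool_pos"].round(4),s["contact_force"].round(2),s["time_s"])
E
```

```text
0.07 False [0.5171 0.0146 0.0699] [-0.41  1.66 -1.72] 0.038767843967318624
0.064 False [0.5171 0.0144 0.0638] [-1.7   2.35 -3.69] 0.03914225904653551
0.058 True [0.5176 0.0145 0.0612] [-4.91 -1.06 15.14] 0.03864625299393113
[0.5176 0.0145 0.0612] [-5.21 -1.4  15.67]
[0.5182 0.0145 0.0613] [ 0.99 -1.02 10.76] 73.2083
```

```bash
python3 - <<'E'
from shots import *
from const import *
def pair(n,x,y,z):
    shot(n+"a",x,y,z,np.pi/2); q=manip.read_state()["qpos"]; q[6]+= -np.pi if q[6]>0 else np.pi
    manip.move_joints(q); manip.dwell(.25)
    c=cam("wrist",n+"b"); np.savez(n+"b.npz",**{j:c[j] for j in("bgr","hsv","W","f","cx","cy")})
p=manip.read_state()["tool_pos"]; manip.move_linear([p[0],p[1],.20])
manip.set_gripper(.094)
pair("hm",*C,.22)
pair("pp",.61,.209,.26)
print(manip.read_state()["time_s"])
out=[]
for n,pt,h in (("hma",(*C,.08),55),("hmb",(*C,.08),55),("ppa",(.61,.209,.08),60),("ppb",(.61,.209,.08),60)):
    c=dict(np.load(n+".npz")); u,v=project(c,np.array(pt)).astype(int); print(n,u-h,v-h,300/(2*h))
    out.append(cv2.resize(c["bgr"][v-h:v+h,u-h:u+h],(300,300),interpolation=cv2.INTER_CUBIC))
cv2.imwrite("pics/m5.png",np.vstack([np.hstack(out[:2]),np.hstack(out[2:])]))
E
```

```text
84.4667
hma 270 134 2.727272727272727
hmb 268 133 2.727272727272727
ppa 265 120 2.5
ppb 263 119 2.5
```

View pics/m5.png

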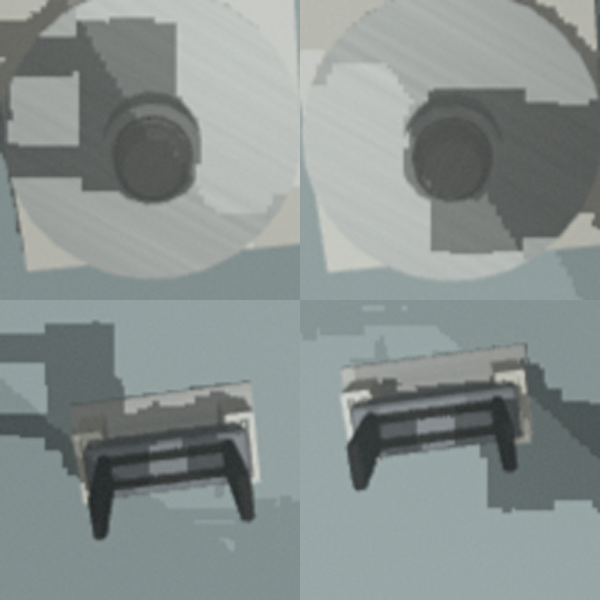

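```bash
python3 - <<'E'
from shots import *
from const import *
a=dict(np.load("hma.npz"));b=dict(np.load("hmb.npz"))
for c,o,x,y in ((a,(270,134),153,161),(b,(268,133),150,158)):
    u,v=np.array([x,y])/2.727+o-.3; print("head",onplane(c,u,v,.096).round(4))
for n in("hma","hmb"):
    c=dict(np.load(n+".npz")); u,v=project(c,np.array((*C,.097))).astype(int)
    g=cv2.resize(cv2.cvtColor(c["bgr"],cv2.COLOR_BGR2GRAY)[v-30:v+30,u-30:u+30],None,fx=4,fy=4,interpolation=cv2.INTER_CUBIC)
    k=cv2.HoughCircles(cv2.GaussianBlur(g,(5,5),0),cv2.HOUGH_GRADIENT,1,300,param1=50,param2=10,minRadius=54,maxRadius=68)[0,0]
    print(n,k,onplane(c,(k[0]+.5)/4-.5+u-30,(k[1]+.5)/4-.5+v-30,.096).round(4))
out=[]
for n in("ppa","ppb"):
    c=dict(np.load(n+".npz")); u,v=project(c,np.array((.61,.209,.06))).astype(int); print(u-42,v-42+12)
    out.append(cv2.resize(c["bgr"][v-30:v+54,u-42:u+42],(400,400),interpolation=cv2.INTER_CUBIC))
cv2.imwrite("pics/m6.png",np.hstack(out))
E
```

```text
head [0.517  0.0149 0.096 ]
head [0.52  0.015 0.096]
hma [124.5 109.5  57. ] [0.5143 0.0148 0.096 ]
hmb [111.5 115.5  61.5] [0.5191 0.0172 0.096 ]
283 146
281 146
```

View pics/m6.png

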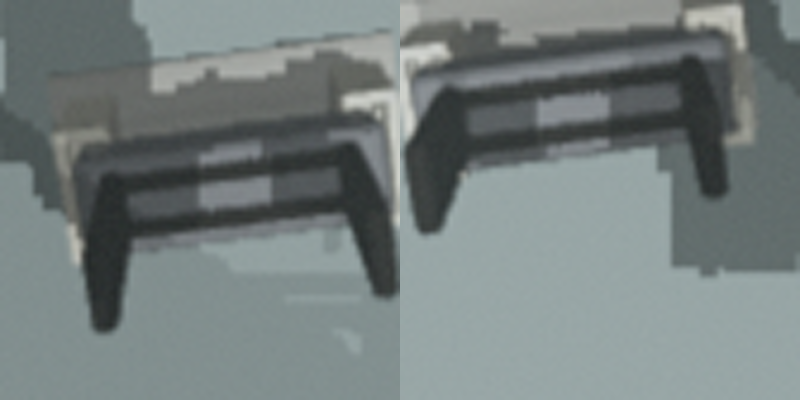

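```bash
cat >> const.py <<'E'
S=np.array([.5182,.0147])  # stud axis
E
python3 - <<'E'
from shots import *
s=84/400
a=dict(np.load("ppa.npz"));b=dict(np.load("ppb.npz"))
o={"a":(283,146),"b":(281,146)}
def P(k,x,y,z):
    c={"a":a,"b":b}[k]; 
    u,v=project(c,np.array((.61,.209,.06))).astype(int)
    return onplane(c,u-42+(x+.5)*s-.5,v-30+(y+.5)*s-.5,z)[:2]
al,ar,bl,br=P("a",104,329,.134),P("a",385,296,.134),P("b",30,232,.134),P("b",314,196,.134)
print(al,ar,bl,br); print("low-y plate",(al+br)/2,"high-y",(ar+bl)/2,"ctr",(al+ar+bl+br)/4)
d=(ar+bl-al-br)/2; print(np.linalg.norm(d),np.degrees(np.arctan2(d[1],d[0])))
print("edge gap",np.linalg.norm((al+ar-bl-br)/2))
# housing top (z=.066) edges
h=[P("a",78,158,.066),P("a",378,120,.066)]; print(h)
E
```

```text
[0.63320584 0.18785855] [0.62585716 0.24726648] [0.60801294 0.24502403] [0.61574144 0.18601971]
low-y plate [0.62447364 0.18693913] high-y [0.61693505 0.24614525] ctr [0.62070434 0.21654219]
0.05968413284611193 97.25630422120179
edge gap 0.017771853762143665
[array([0.61170665, 0.17769963]), array([0.60204048, 0.25266361])]
```

```bash
cat >> const.py <<'E'
PK=np.array([.6207,.2165]); PY=np.radians(97.3)
EYE=np.array([.6507,-.2450]); RA=np.radians(20.2); RX=np.array([np.cos(RA),np.sin(RA)])
E
python3 - <<'E'
from shots import *
from const import *
manip.set_gripper(.094,25)
manip.move_pose([*PK,.17],down(PY-np.pi)); s=manip.read_state(); print(rot(s["ee_rot"]).as_matrix().round(3).tolist(),s["qpos"].round(2))
print(manip.move_linear([*PK,.078],velocity=.08,until_force=8),manip.read_state()["tool_pos"].round(4))
manip.set_gripper(.063,25); manip.dwell(.3); s=manip.read_state(); print(s["grip_width"],s["grasp_force"],s["contact_force"].round(2),s["wrist_torque"].round(3),s["tool_pos"].round(4))
manip.move_linear([*PK,.10],velocity=.05); s=manip.read_state(); print(s["grip_width"],s["grasp_force"],s["contact_force"].round(2),s["time_s"])
manip.move_linear([*PK,.20]); s=manip.read_state(); print(s["grip_width"],s["grasp_force"],s["contact_force"].round(2),s["time_s"])
c=cam("wrist","hold")
# stand empty now; look with pliers held above ring
t=EYE; manip.move_pose([*t,.20],down(RA-np.pi/2)); manip.move_linear([*t,.10],velocity=.15); manip.dwell(.3)
c=cam("wrist","abv"); np.savez("abv.npz",**{j:c[j] for j in("bgr","hsv","W","f","cx","cy")})
s=manip.read_state(); print(s["tool_pos"],s["time_s"],project(c,np.array([*EYE,.019])))
cv2.imwrite("pics/m7.png",cv2.resize(c["bgr"][100:300,220:420],(600,600),interpolation=cv2.INTER_CUBIC))
E
```

```text
[[0.992, 0.126, -0.001], [0.126, -0.992, 0.001], [-0.001, -0.001, -1.0]] [ 0.29  0.74 -1.05  1.53  0.66  1.26 -2.3 ]
False [0.6209 0.2167 0.0785]
0.06309578908930746 3.2843641564249992 [-0.64 -0.71  3.51] [-0.021  0.243 -0.02 ] [0.6208 0.2165 0.0781]
0.06293330116436227 3.280625492334366 [-0.27  0.33 -1.9 ] 87.9917
0.06319495277826341 3.280681259930134 [-0.24 -0.28 -1.7 ] 88.8083
[ 0.65083562 -0.24509391  0.10040292] 91.7167 [323.00136966 205.98623466]
```

View pics/m7.png

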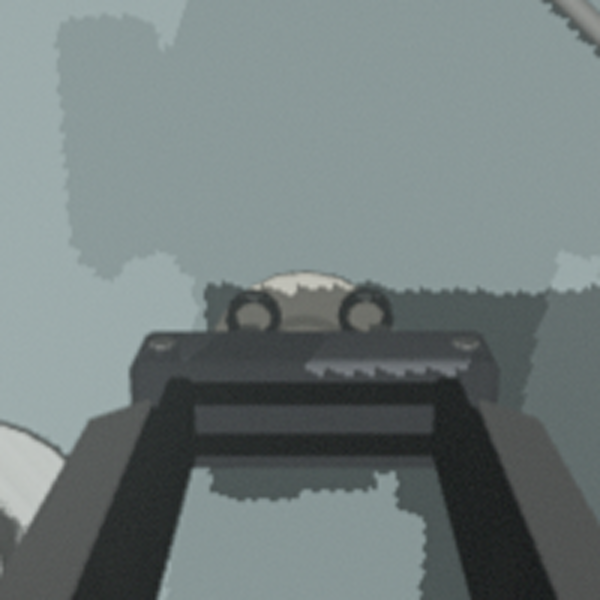

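```bash
python3 - <<'E'
from shots import *
c=dict(np.load("abv.npz")); m=read_camera("wrist")["mount"]; c["W"]=np.array(m)
for n,p in dict(front_top=(.013,0,.012),front_bot=(.013,0,.036),back_top=(-.013,0,.012),tip=(.0025,.0176,.070),tipb=(-.0025,.0176,.070),plate_top_f=(.010,.03,-.056),plate_base_f=(.010,.03,.012),corner=(.013,.04,.012)).items():
    u,v=project(c,np.array(p)); print(n,u.round(1),v.round(1),"crop",((u-220)*3).round(),((v-100)*3).round())
E
```

```text
front_top 322.9 219.8 crop 309.0 359.0
front_bot 323.0 208.0 crop 309.0 324.0
back_top 322.9 256.8 crop 309.0 470.0
tip 344.7 207.2 crop 374.0 322.0
tipb 344.6 213.0 crop 374.0 339.0
plate_top_f 390.9 280.5 crop 513.0 541.0
plate_base_f 369.8 224.2 crop 449.0 373.0
corner 385.7 219.8 crop 497.0 359.0
```

```bash
python3 - <<'E'
from shots import *
c=dict(np.load("abv.npz")); g=cv2.cvtColor(c["bgr"],cv2.COLOR_BGR2GRAY)
for u in (292,300,303,305,323,341,343,345,347,355): print(u,g[196:262,u-1:u+2].mean(1).astype(int).tolist())
E
```

```text
292 [90, 88, 89, 88, 88, 88, 88, 89, 88, 89, 91, 94, 102, 104, 86, 71, 67, 66, 66, 66, 67, 67, 66, 68, 68, 70, 72, 72, 72, 72, 73, 57, 45, 46, 46, 45, 43, 44, 49, 65, 71, 72, 70, 72, 71, 70, 72, 71, 57, 45, 43, 42, 43, 42, 42, 47, 64, 71, 69, 69, 79, 85, 85, 86, 87, 85]
300 [99, 74, 66, 61, 57, 66, 84, 101, 109, 109, 107, 100, 80, 70, 68, 66, 65, 65, 66, 64, 64, 64, 65, 64, 68, 69, 70, 72, 71, 70, 70, 56, 45, 42, 42, 44, 43, 44, 48, 64, 70, 71, 70, 72, 71, 71, 71, 69, 56, 45, 41, 43, 41, 43, 40, 46, 63, 68, 67, 70, 82, 84, 84, 85, 83, 85]
303 [114, 69, 76, 77, 69, 97, 111, 112, 111, 111, 112, 106, 87, 75, 69, 65, 65, 64, 65, 65, 64, 66, 64, 64, 69, 69, 72, 70, 70, 72, 71, 54, 43, 42, 44, 41, 43, 43, 47, 64, 69, 70, 70, 69, 69, 69, 70, 69, 57, 43, 41, 41, 41, 42, 41, 44, 62, 69, 67, 72, 81, 84, 82, 84, 85, 84]
305 [131, 70, 74, 76, 72, 96, 110, 113, 112, 111, 112, 107, 93, 81, 69, 65, 64, 64, 65, 64, 64, 65, 64, 65, 67, 70, 70, 72, 71, 71, 70, 55, 42, 43, 42, 40, 42, 42, 46, 64, 70, 69, 70, 71, 70, 70, 71, 69, 57, 43, 40, 43, 41, 42, 41, 46, 64, 68, 67, 71, 81, 84, 84, 84, 84, 84]
323
[... 966 characters left out ...]
 77, 70, 52, 40, 40, 40, 41, 39, 39, 43, 62, 68, 69, 69, 69, 68, 68, 70, 68, 54, 40, 38, 37, 39, 39, 38, 43, 62, 68, 67, 69, 81, 104, 126, 120, 111, 110]
347 [88, 77, 68, 60, 55, 54, 61, 74, 84, 81, 75, 68, 70, 73, 69, 68, 67, 69, 69, 70, 70, 70, 71, 78, 93, 108, 109, 87, 71, 70, 69, 52, 40, 37, 39, 39, 39, 37, 44, 62, 69, 69, 70, 68, 68, 68, 67, 68, 54, 39, 37, 35, 37, 39, 37, 42, 62, 68, 66, 69, 77, 89, 131, 146, 146, 145]
355 [124, 95, 86, 87, 85, 85, 86, 86, 85, 85, 84, 86, 85, 85, 73, 68, 68, 69, 70, 69, 70, 69, 70, 79, 93, 108, 113, 97, 85, 76, 70, 52, 40, 38, 38, 38, 38, 38, 45, 61, 69, 67, 68, 67, 69, 68, 68, 67, 54, 40, 39, 36, 38, 38, 37, 43, 61, 66, 64, 70, 79, 83, 83, 84, 82, 82]
```

```bash
python3 - <<'E'
from shots import *
from const import *
q=down(RA-np.pi/2); t=EYE+.0002*RX
manip.set_gripper(.064,25)
for z in (.092,.087,.082,.078):
    hit=manip.move_linear([*t,z],q,velocity=.03,until_force=2.5); s=manip.read_state(); print(z,hit,s["tool_pos"].round(4),s["contact_force"].round(2),s["wrist_torque"].round(2))
    if hit: break
c=cam("wrist","ins"); np.savez("ins.npz",**{j:c[j] for j in("bgr","hsv","W","f","cx","cy")})
a=cv2.resize(c["bgr"][160:260,265:385],(480,400),interpolation=cv2.INTER_CUBIC)
d=cam("side"); u,v=project(d,np.array([*EYE,.02])).astype(int); b=cv2.resize(d["bgr"][v-40:v+20,u-24:u+24],(320,400),interpolation=cv2.INTER_CUBIC)
cv2.imwrite("pics/m8.png",np.hstack([a,b])); print(s["time_s"])
E
```

```text
0.092 False [ 0.6508 -0.2448  0.0917] [ 0.44 -0.55 -1.62] [-0.05  0.13  0.02]
0.087 False [ 0.6508 -0.2449  0.0868] [-0.22  0.47 -2.02] [-0.01  0.12  0.02]
0.082 False [ 0.6508 -0.2449  0.0818] [-0.08  0.18 -1.48] [-0.04  0.13  0.05]
0.078 False [ 0.6508 -0.2449  0.0778] [ 1.11 -0.35 -1.01] [-0.03  0.13  0.02]
93.325
```

View pics/m8.png

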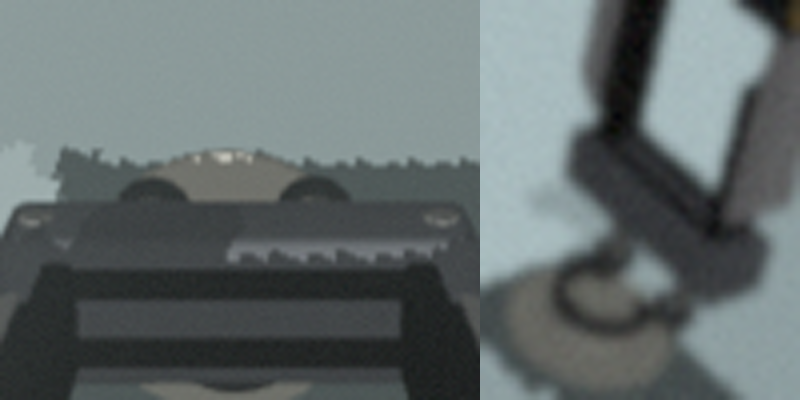

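```bash
python3 - <<'E'
from shots import *
from const import *
for w in (.060,.056,.052,.048,.0446):
    manip.set_gripper(w,30); manip.dwell(.1); s=manip.read_state(); print(w,s["grip_width"],s["grasp_force"],s["contact_force"].round(2))
manip.dwell(.3)
t=EYE+.0002*RX
manip.move_linear([*t,.10],velocity=.04); manip.dwell(.2); s=manip.read_state(); print(s["grip_width"],s["grasp_force"],s["contact_force"].round(2),s["time_s"])
out=[]
for n in("scene","side"):
    d=cam(n,n+"8"); u,v=project(d,np.array([*EYE,.04])).astype(int); out.append(cv2.resize(d["bgr"][v-30:v+30,u-40:u+40],(400,300),interpolation=cv2.INTER_CUBIC))
c=cam("wrist","lift"); out.append(cv2.resize(c["bgr"][160:260,250:395],(400,276),interpolation=cv2.INTER_CUBIC))
out[2]=cv2.copyMakeBorder(out[2],0,24,0,0,cv2.BORDER_CONSTANT)
cv2.imwrite("pics/m9.png",np.vstack([np.hstack(out[:2]),np.hstack([out[2],out[2]*0])]))
E
```

```text
0.06 0.060141698613286214 7.347689867019653 [-0.01 -0.47 -1.74]
0.056 0.05610921428362847 8.808777630329132 [-0.02 -0.27 -1.  ]
0.052 0.052379906866085256 10.318680256605148 [-1.53 -0.43 -0.47]
0.048 0.048232703864082564 11.974160224199295 [ 0.13  0.16 -1.78]
0.0446 0.04434970885193857 13.555776178836823 [ 0.22 -0.24 -1.93]
0.04512446736716754 13.503070324659348 [ 0.59  0.43 -2.16] 96.6417
```

View pics/m9.png

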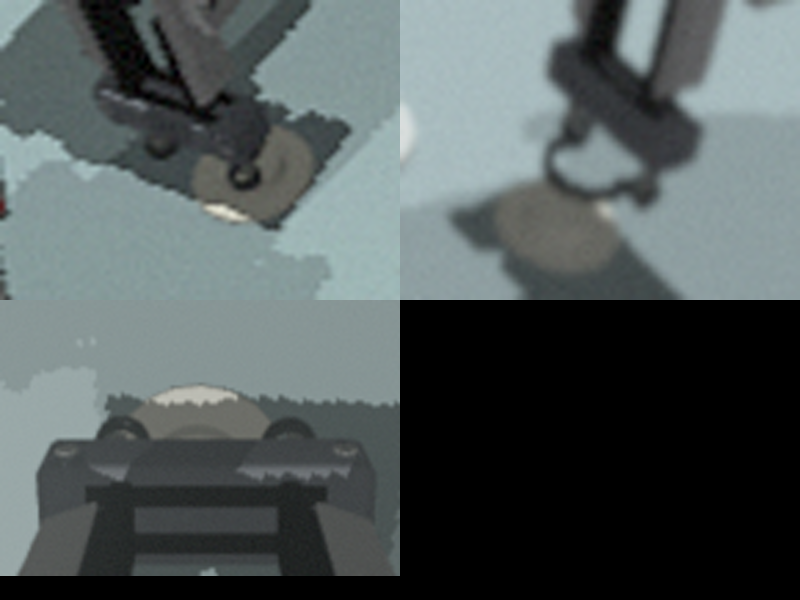

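```bash
python3 - <<'E'
from shots import *
from const import *
q=down(RA-np.pi/2); t=EYE+.0002*RX
manip.move_linear([*t,.21],velocity=.12)
t=S+.0126*RX
manip.move_linear([*t,.21],q,velocity=.12); manip.dwell(.4)
manip.move_linear([*t,.180],velocity=.08); s=manip.read_state(); print(s["contact_force"].round(2),s["wrist_torque"].round(2))
for z in (.172,.167,.162,.158,.154,.1505):
    hit=manip.move_linear([*t,z],q,velocity=.02,until_force=3); s=manip.read_state(); print(z,hit,s["tool_pos"].round(4),s["contact_force"].round(2),s["wrist_torque"].round(2),round(s["grip_width"],4),s["grasp_force"].round(1))
    if hit: break
print(s["time_s"])
out=[]
for n in("scene","side"):
    d=cam(n,n+"9"); u,v=project(d,np.array([*S,.09])).astype(int); out.append(cv2.resize(d["bgr"][v-30:v+30,u-40:u+40],(400,300),interpolation=cv2.INTER_CUBIC))
cv2.imwrite("pics/m10.png",np.hstack(out))
E
```

```text
[-0.14 -0.19 -1.34] [-0.03  0.11  0.01]Traceback (most recent call last):
  File "<stdin>", line 9, in <module>
AttributeError: 'float' object has no attribute 'round'
```

```bash
python3 - <<'E'
from shots import *
from const import *
q=down(RA-np.pi/2); t=S+.0126*RX
for z in (.172,.167,.162,.158,.154,.1505):
    hit=manip.move_linear([*t,z],q,velocity=.02,until_force=3); s=manip.read_state(); print(z,hit,s["tool_pos"].round(4),s["contact_force"].round(2),s["wrist_torque"].round(2),round(s["grip_width"],4),round(s["grasp_force"],1))
    if hit: break
print(s["time_s"])
out=[]
for n in("scene","side"):
    d=cam(n,n+"9"); u,v=project(d,np.array([*S,.09])).astype(int); out.append(cv2.resize(d["bgr"][v-30:v+30,u-40:u+40],(400,300),interpolation=cv2.INTER_CUBIC))
cv2.imwrite("pics/m10.png",np.hstack(out))
E
```

```text
0.172 False [0.5301 0.0191 0.1721] [-0.6  -0.25 -1.36] [ 0.01  0.12 -0.02] 0.0448 13.5
0.167 False [0.5299 0.0191 0.1669] [ 0.64 -0.28 -1.67] [-0.03  0.2   0.02] 0.0447 13.5
0.162 False [0.53   0.0191 0.1619] [-0.25  0.24 -2.46] [-0.03  0.08 -0.03] 0.0448 13.5
0.158 False [0.5299 0.0191 0.1579] [-0.34 -0.07 -1.75] [-0.01  0.16 -0.03] 0.0446 13.5
0.154 False [0.53   0.0191 0.1539] [ 0.1   0.22 -1.29] [0.   0.14 0.01] 0.0447 13.5
0.1505 False [0.53   0.0191 0.1504] [-0.13 -0.8  -1.63] [-0.    0.16  0.01] 0.0452 13.5
103.975
```

```bash
python3 - <<'E'
from shots import *
from const import *
q=down(RA-np.pi/2); t=S+.0126*RX
hit=manip.move_linear([*t,.1488],q,velocity=.01,until_force=2.5); s=manip.read_state(); z=s["tool_pos"][2]; print(hit,s["tool_pos"].round(4),s["contact_force"].round(2))
z=max(z,.1492) if hit else .1490
N=10
for k in range(1,N+1):
    f=k/N
    manip.set_gripper(.0446+f*(.0640-.0446),30)
    t=S+(.0126+f*.0062)*RX; manip.move_linear([*t,z],q,velocity=.02)
    s=manip.read_state(); print(k,round(s["grip_width"],4),round(s["grasp_force"],1),s["contact_force"].round(2))
manip.dwell(.3); s=manip.read_state(); print(s["tool_pos"].round(4),s["contact_force"].round(2),s["wrist_torque"].round(2),s["time_s"])
out=[]
for n in("scene","side"):
    d=cam(n,n+"10"); u,v=project(d,np.array([*S,.09])).astype(int); out.append(cv2.resize(d["bgr"][v-30:v+30,u-40:u+40],(400,300),interpolation=cv2.INTER_CUBIC))
cv2.imwrite("pics/m11.png",np.hstack(out))
E
```

```text
True [0.5302 0.0191 0.1486] [0.82 0.67 2.54]
1 0.047 12.5 [0.57 0.43 0.55]
2 0.0486 11.7 [-0.16 -0.05 -1.21]
3 0.0506 10.8 [ 0.12  0.28 -1.91]
4 0.0524 10.1 [ 0.    0.52 -1.67]
5 0.0546 8.7 [ 0.2   1.52 -1.13]
6 0.0562 8.0 [ 0.23  2.51 -1.82]
7 0.0583 7.7 [-0.32  0.67 -0.81]
8 0.0603 4.8 [-0.42 -0.56 -0.35]
9 0.0621 3.4 [ 0.26 -0.26 -1.86]
10 0.0639 3.2 [ 0.87 -0.55 -2.26]
[0.5358 0.0212 0.1492] [ 0.83  0.39 -1.67] [-0.02  0.14 -0.06] 109.7167
```

```bash
python3 - <<'E'
from shots import *
from const import *
p=manip.read_state()["tool_pos"]; 
for z in (.153,.158,.163,.17):
    hit=manip.move_linear([p[0],p[1],z],velocity=.02,until_force=2.5); s=manip.read_state(); print(z,hit,s["tool_pos"].round(4),s["contact_force"].round(2))
    if hit: break
if not hit:
    manip.move_linear([p[0],p[1],.25]); manip.dwell(.3)
out=[]
for n in("scene","side"):
    d=cam(n,n+"11"); u,v=project(d,np.array([*S,.09])).astype(int); out.append(cv2.resize(d["bgr"][v-28:v+28,u-28:u+28],(400,400),interpolation=cv2.INTER_CUBIC))
# also move back to see from wrist
if not hit:
    t=S+.06*RX
    manip.move_linear([*t,.25],down(RA-np.pi/2)); manip.dwell(.3); c=cam("wrist","fin")
    u,v=project(c,np.array([*S,.09])).astype(int); print(u,v)
cv2.imwrite("pics/m12.png",np.hstack(out)); print(manip.read_state()["time_s"])
E
```

```text
0.153 False [0.536  0.0212 0.1532] [-0.3   0.61 -1.46]
0.158 False [0.5359 0.0212 0.1581] [ 0.8   0.42 -1.27]
0.163 False [0.5359 0.0212 0.1631] [-0.42 -0.68 -2.21]
0.17 False [0.5359 0.0212 0.1701] [ 0.13  0.42 -1.15]
323 234
113.3167
```

```bash
python3 - <<'E'
from shots import *
from const import *
t=S-.06*RX
manip.move_linear([*t,.25],down(RA-np.pi/2)); manip.dwell(.3); c=cam("wrist","fin")
np.savez("fin.npz",**{j:c[j] for j in("bgr","hsv","W","f","cx","cy")})
out=[]
for d in (cam("scene"),cam("side")):
    u,v=project(d,np.array([*S,.085])).astype(int); out.append(cv2.resize(d["bgr"][v-30:v+30,u-20:u+20],(200,300),interpolation=cv2.INTER_CUBIC))
u,v=project(c,np.array([*S,.09])).astype(int); print(u,v)
w=cv2.resize(c["bgr"][v-40:v+40,u-40:u+40],(400,400),interpolation=cv2.INTER_CUBIC)
cv2.imwrite("pics/m13.png",np.hstack([w]+[cv2.resize(o,(200,400)) for o in out])); print(manip.read_state()["time_s"])
E
```

```text
323 127
114.7167
```

View pics/m13.png

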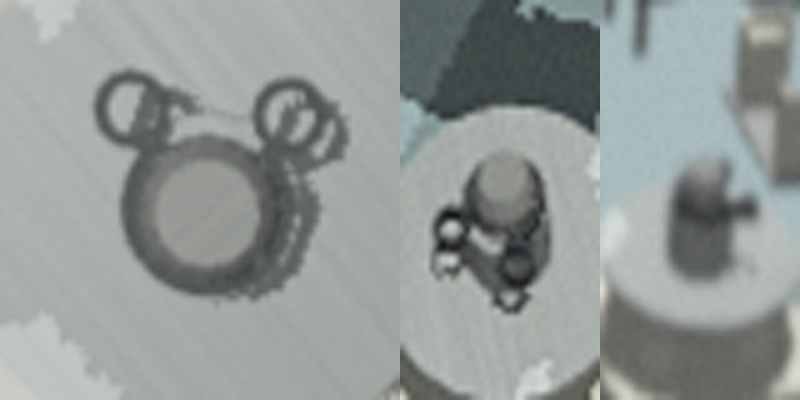

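```bash
python3 - <<'E'
from shots import *
from const import *
q=down(PY-np.pi); t=np.array([.6208,.2165])
manip.move_pose([*t,.20],q); manip.move_linear([*t,.11],velocity=.1); manip.dwell(.2)
s=manip.read_state(); print(rot(s["ee_rot"]).as_matrix().round(3).tolist(),s["tool_pos"].round(4),s["contact_force"].round(2))
for z in (.095,.085,.081,.0775):
    hit=manip.move_linear([*t,z],q,velocity=.02,until_force=3); s=manip.read_state(); print(z,hit,s["tool_pos"].round(4),s["contact_force"].round(2),s["wrist_torque"].round(2))
    if hit: break
print(s["time_s"])
E
```

```text
[[0.992, 0.127, 0.001], [0.127, -0.992, 0.0], [0.001, 0.0, -1.0]] [0.621  0.2165 0.1105] [ 0.69 -0.31 -1.81]
0.095 False [0.6208 0.2166 0.0951] [ 0.06  0.44 -1.49] [0.04 0.11 0.01]
0.085 False [0.6208 0.2166 0.085 ] [ 0.39  0.35 -0.97] [-0.03  0.13  0.01]
0.081 False [0.6207 0.2165 0.0809] [ 0.37 -0.58 -1.56] [-0.06  0.15  0.01]
0.0775 True [0.6209 0.2166 0.0772] [1.85 0.79 3.77] [ 0.1  -0.08  0.01]
119.3083
```

```bash
python3 - <<'E'
from shots import *
from const import *
manip.set_gripper(.068); manip.dwell(.2); manip.set_gripper(.094); manip.dwell(.2)
p=manip.read_state()["tool_pos"]; manip.move_linear([p[0],p[1],.20],velocity=.08); manip.dwell(.2)
c=shot("ppc",.61,.209,.26,-np.pi/2); b=dict(np.load("ppb.npz"))
print(rot(manip.read_state()["ee_rot"]).as_matrix().round(3).tolist(), b["W"][:3,3],c["W"][:3,3])
u,v=project(b,np.array((.61,.209,.06))).astype(int)
T=b["bgr"][v-28:v+20,u-42:u+28]; r=cv2.matchTemplate(c["bgr"][v-38:v+30,u-52:u+38],T,cv2.TM_CCOEFF_NORMED); _,m,_,l=cv2.minMaxLoc(r); print("pliers match",m,l,"(10,10 = same)")
# vials and cover/ring check
c=shot("chk",*S,.26,-np.pi/2)
g=c["bgr"]; print(manip.read_state()["time_s"],manip.read_state()["contact_force"].round(2))
E
```

```text
[[1.0, 0.0, -0.001], [0.0, -1.0, -0.0], [-0.001, 0.0, -1.0]] [0.69438554 0.20787732 0.43975566] [0.69441575 0.20789386 0.43869505]
pliers match 0.9682326316833496 (11, 9) (10,10 = same)
124.3583 [-0.67 -0.03  0.02]
```

```bash
python3 -c "
from h import *
print(manip.hand_in())"
```

```text
the job is handed in; nothing more can be done
None
```

I handed the job in at about 124 s of the 210 s allowed, with no verdict returned: both loose vials are in carrier pockets, the cover is pressed home, the snap ring is closed in the groove, and the pliers are back in their stand within about 1 mm of where they started.

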